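# Take the paste pot off its drying peg and stand it mouth-up

### The job

The red square paste pot hangs upside down on a peg of the drying stand. Lift it up off the peg, put it down and let go of it on the bare wooden bench to change your grip, then take it again and stand it mouth-up in the middle of the round green mat, ready to fill. Do not drop it, and leave the blue pot on its peg and the jar and the hammer where they are.

Things in the scene. Friction and masses are not known exactly. Their poses are not given: they have to be found in the camera images.
- pot: red open square tin, 54 x 54 mm outside, 80 mm tall, walls and foot 4 mm, flat sides (lies steadily on any), metal band at the rim, 150 g. Origin: centre of its mouth (rim plane). z points from mouth to closed foot (up while it hangs mouth-down; down when mouth-up), foot at z = 80 mm; x, y square to the sides. Starts mouth-down on one of the pegs, rim 39 mm above the bench
- blue_pot: a blue pot of the same shape, size and axes, hanging on the other peg; to be left there
- stand: drying stand fixed to the bench: dark steel plate 90 x 270 x 12 mm (long along its y) with two upright pegs at y = +85 and -85 mm; each a 14 mm rod with a white crown disc 32 mm across, its top 115 mm above the bench; a pot hangs with the inside of its foot on the crown. Origin: centre of the plate's underside, on the bench
- peg_a (a point): centre of the crown's top on the stand's peg at its +y end
- peg_b (a point): centre of the crown's top on the stand's peg at its -y end
- mat: the round green mat, 130 mm across and 4 mm thick, fixed flat on the bench. Origin: centre of its underside
- jar: a closed amber glass jar with a brass cap, 60 mm across, 85 mm tall, standing on the bench; to be left alone. Origin: centre of its underside
- hammer: a hammer lying on the bench beyond the jar, long along its own x (about 300 mm), handle to -x; to be left alone
Not all that is in view belongs to the job. Several things have the shape of the pot; the one meant has the colours described above. Several things have the shape of the mat; the one meant has the colours described above.

How it is judged:
On the way, in this order (a step that is already met when the one before it is completed fails the run):
1. the red pot has been lifted up off its peg (rim over 110 mm above the bench, not touching the stand) (height (world z) of pot above 0.11 m and contact force between pot and stand below 0.05 N), for 0.1 s.
2. the red pot has been put down on the bare bench and let go of: it rests on the bench, still, off the stand and mat, with no finger on it (mouth below 100 mm) (height (world z) of pot below 0.1 m and contact force between pot and the fingers below 0.05 N and contact force between pot and mat below 0.05 N and contact force between pot and stand below 0.05 N and linear speed of pot below 0.03 m/s), for 0.2 s.
At the end, for the whole second after the job is handed in: The red pot stands still, mouth-up (within 0.1 rad) on the green mat, its centre within 25 mm of the mat's centre (so its whole foot is on the mat), rim 84 mm (79 to 89) above the bench; the blue pot (on its peg), the jar and the hammer are within 30 mm of where they were (angle between pot's own z axis and vertical above 3.04 rad and horizontal distance between pot and mat below 0.025 m and height (world z) of pot between 0.079 and 0.089 m and linear speed of pot below 0.02 m/s and distance of each of blue_pot, jar, hammer from where it was at the start of the episode below 0.03 m); the robot touches nothing.
It fails at once if the blue pot, the jar or the hammer is moved more than 30 mm (not (distance of blue_pot from where it was at the start of the episode below 0.03 m) or not (distance of jar from where it was at the start of the episode below 0.03 m) or not (distance of hammer from where it was at the start of the episode below 0.03 m)).
It fails at once if the red pot is dropped (moves faster than 0.7 m/s with no finger on it, a fall of about 25 mm) (linear speed of pot above 0.7 m/s and contact force between pot and the fingers below 0.05 N).
It also fails if it takes over 64 s, if anything falls off the work surface, if the arm or the gripper's body presses on something with over 40 N, if the wrist force passes 120 N, or if a joint passes its speed limit or range.

### The arm

A 6-joint arm with a two-finger parallel gripper is mounted at the origin on the work surface. World frame = base frame: x ahead of the robot, y to its left, z up, the work surface at z = 0. Lengths are in m, angles in rad, forces in N, time in s.
With the tool pointing down it reaches from about 0.375 to 0.9 m from the base axis. Payload 3.1 kg.
Tool frame: the origin (TCP) lies at the centre of the arm's flange, where the gripper is bolted on; the fingertips stand 182 mm ahead of it and the grasp point (between the pads) lies 164 mm ahead of it; z points along the fingers, y is the line along which they close (so a half turn about z gives the same grasp; the last joint's range is limited). The gripper opens to 87 mm and grips with 3 to 60 N. Pads are 19 mm wide; open, the fingers measure 117 mm over their backs; the gripper's body (75 mm by 190 mm) begins 51 mm behind the grasp point.
Start: joints at [-1.341, 0.527, 1.433, -0, 1.181, -0.178], TCP at [0.248, -0.573, 0.405] pointing down, gripper open.
Joint ranges: [-3.08, 3.08], [-0.75, 2.2], [0.22, 2.44], [-1.43, 4.57], [0, 2.65], [-2.85, 2.85]. Speed limits (rad/s): [2.79, 2.79, 3.14, 3.14, 3.14, 3.14].

### API

Orientations are given as a unit quaternion [x, y, z, w].
In Python, from rig import * gives the robot as it stands.
- The arm moves only by the tool move_arm, never from a script. Its argument "commands" is a list that holds one entry, the list of rows, each a list of 6 numbers: the shift along the tool's x, y, z in units of 40 mm (1.0 is 40 mm), then the turn, a rotation vector about the tool's x, y, z in rad. A call has 1 to 12 rows; each row is the pose to reach, as a shift and turn from the pose commanded when the call began, along the tool's axes at that moment; what a row does not reach only later rows make up. A row lasts 1/8 s, in which the tool goes at most 62.5 mm and 10.7 degrees, less where a joint would pass 70% of its speed; a pose out of reach is approached as far as the arm can. A call with a gripper value outside its range is refused whole. "claw" is the closure, from -1 (fully open) to 1 (shut), so that 0 is half open, set as the call begins (left out, the last holds). The fingers move at their own pace and stop on an object; "squeeze" is the grip in N (left out, the last holds). Time passes only in rows, so rows that repeat a pose let the fingers close. It gives the time, the measured TCP pose, the force, the opening and the grip force at its end, in the units of the state.
- get_obs(): the state, without advancing time (a new reading comes with each control period).
- camera(name): name is "scene" or "side" or "wrist"; returns a dict with "pixels" (384x512x3 uint8, blue, green, red), "range_z" (384x512 float32, m along the optical axis (not along the pixel's ray), 0 where there is no reading), "camera_matrix" (3x3 intrinsics, pixels), "extrinsics" (4x4, takes a point from world to camera coordinates). Camera axes: x right, y up, looking along -z (the intrinsics and any distortion apply to the point x, -y, -z); pixel columns grow to the right and rows downward; lengths in m; the calibration is good to about 2 mm. A picture is of the moment at which its call begins.
- hand_in(): hands the job in; it is judged then, once.
The state is a dict: "time": time; "q": joint angles; "joint_velocities": joint speeds; "joint_torque": joint torques, N m; "position": TCP position; "tool_rot": TCP orientation; "ft_force": force on the tool from outside, world axes, zero at the start; "moment": the same for the moment, N m; "grip_width": finger opening in m; "grip_force": force on a finger pad.
Only numpy, scipy, OpenCV 4.12 (cv2) and the standard library are available. Lean on these libraries where they do the work, as an engineer would, in place of code of your own. Each camera call takes 0.05 s, during which the arm holds its last target. There are 200 camera calls.

## Working session

There is one attempt and no reset: what is moved stays moved. The work goes in short steps, Python scripts to look and compute and a tool call to move; the robot and the scene stay as the last step left them, time stands still between calls to the robot, and variables do not carry over. Pictures are saved under pics/ and viewed, at most 10 in all, crops included, and the job is handed in when it is done.

Besides the shell and the picture viewer there is one more tool, called after "Request:" by a JSON object that holds its "method" and its "body". move_arm: Moves the arm, as the interface text tells. Its arguments: {"type":"object","properties":{"commands":{"type":"array","items":{"type":"array","items":{"type":"array","items":{"type":"number"}}}},"claw":{"type":"number"},"squeeze":{"type":"number"}},"required":["commands"]}

```bash
mkdir -p pics; ls
python3 - <<'E'
from rig import *
import cv2,numpy as np
o=get_obs();print(o)
ims=[]
for n in("scene","side"):
    c=camera(n);np.savez(f"pics/{n}0.npz",**c);cv2.imwrite(f"pics/{n}0.png",c["pixels"]);print(n,c["camera_matrix"],c["extrinsics"])
E
```

```text
pics
{'time': 0.0, 'q': array([-1.34047683e+00,  5.28472586e-01,  1.43392190e+00, -1.14552697e-05,
        1.18138320e+00, -1.78498875e-01]), 'joint_velocities': array([ 1.12618131e-04,  3.25831471e-04,  4.58131703e-06,  1.21416591e-03,
       -7.79705966e-04, -4.63596792e-04]), 'joint_torque': array([-5.73041580e-04, -4.40040171e+01, -1.76593584e+01,  6.32813293e-02,
        5.82296192e-02, -1.70620501e-04]), 'position': array([ 0.24839874, -0.57313729,  0.40376103]), 'tool_rot': array([ 9.79180057e-01,  2.02990696e-01, -3.35988616e-05, -1.09200965e-03]), 'ft_force': array([ 0.59886418,  0.14160761, -0.31737483]), 'moment': array([0.03223966, 0.00133366, 0.04751343]), 'grip_force': 0.0, 'grip_width': 0.08677069625670492}
scene [[379.92670677   0.         252.92802598]
 [  0.         379.92670677 195.29455531]
 [  0.           0.           1.        ]] [[ 0.89442777  0.44687404  0.01739416 -0.56854157]
 [-0.30908376  0.58959159  0.74622315  0.15190582]
 [ 0.3232123  -0.67281896  0.6654686  -1.54183503]
 [ 0.          0.          0.          1.        ]]
side [[468.54772843   0.         254.04636912]
 [  0.         468.54772843 194.0385724 ]
 [  0.           0.           1.        ]] [[-0.99056935 -0.13697384  0.00324589  0.63141112]
 [ 0.10670689 -0.75639129  0.64535715 -0.18938096]
 [-0.08594189  0.63961737  0.76387408 -1.47792012]
 [ 0.          0.          0.          1.        ]]
```

View pics/scene0.png

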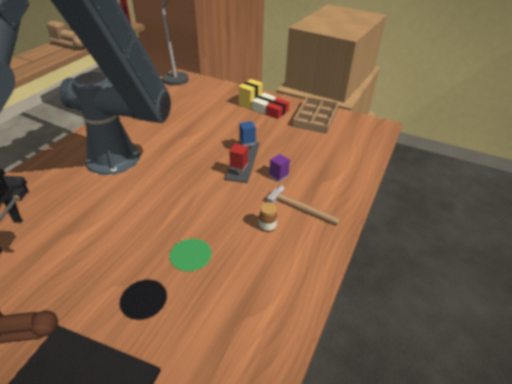

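View pics/side0.png

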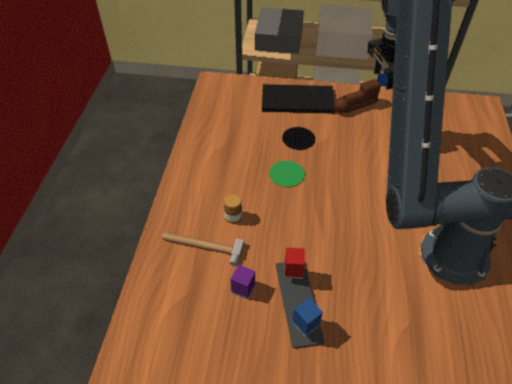

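The scene view shows the red pot at (238,156), the blue pot at (248,133), the green mat at (190,254), the jar at (268,216), the hammer from (277,193) to (337,220), and a purple block at (280,167). In the side view red is at (295,262), blue at (307,318), and the mat at (287,174).

```bash
cat > h.py <<'E'
import cv2,numpy as np
def cloud(c):
    K=c["camera_matrix"];E=c["extrinsics"];d=c["range_z"]
    v,u=np.mgrid[:384,:512]
    p=np.stack([(u-K[0,2])/K[0,0]*d,-(v-K[1,2])/K[1,1]*d,-d],-1)
    return (p-E[:3,3])@E[:3,:3]
R={"red":((0,10),(150,255),(90,255)),"blue":((100,115),(120,255),(60,255)),"green":((55,85),(120,255),(60,255)),"purple":((125,150),(80,255),(40,255)),"amber":((11,22),(150,255),(60,255))}
def mask(c,n):
    h=cv2.cvtColor(c["pixels"],cv2.COLOR_BGR2HSV);r=np.array(R[n])
    return (cv2.inRange(h,r[:,0],r[:,1])>0)&(c["range_z"]>0)
E
python3 - <<'E'
from h import *
for n in("scene","side"):
    c=np.load(f"pics/{n}0.npz");P=cloud(c)
    box={"scene":dict(red=(220,135,260,185),blue=(235,115,262,150),green=(160,230,220,280),purple=(265,150,295,182),amber=(255,195,282,235)),
     "side":dict(red=(275,240,315,285),blue=(285,295,330,340),green=(260,155,312,195),purple=(225,262,262,302),amber=(215,190,250,230))}[n]
    for k,b in box.items():
        m=mask(c,k);z=np.zeros_like(m);z[b[1]:b[3],b[0]:b[2]]=1;p=P[m&z]
        if len(p)==0:print(n,k,0);continue
        t=p[p[:,2]>np.percentile(p[:,2],95)-.012]
        r=cv2.minAreaRect((t[:,:2]*1000).astype(np.float32))
        print(n,k,len(p),"z",np.percentile(p[:,2],[2,98]).round(3),"xy",np.percentile(p[:,:2],[2,98],axis=0).round(3).tolist(),"top",np.round(r[0]),np.round(r[1]),round(r[2]))
c=np.load("pics/scene0.npz");P=cloud(c)
c2=np.load("pics/side0.npz");P2=cloud(c2)
print([P[v,u].round(3).tolist() for u,v in((277,193),(337,220),(268,207),(230,172))],[P2[v,u].round(3).tolist() for u,v in((168,238),(238,250),(233,203),(285,280),(312,338))])
# stand plate pixels
for c,P in((c,P),(c2,P2)):
    px=c["pixels"].astype(int);m=(px.max(-1)<95)&(px.max(-1)-px.min(-1)<30)&(abs(P[...,2]-.012)<.006)&(P[...,0]>.3)&(P[...,0]<.8)&(P[...,1]>-.0)&(P[...,1]<.6)
    q=P[m];print(len(q),cv2.minAreaRect((q[:,:2]*1000).astype(np.float32)))
E
```

```text
scene red 369 z [-0.002  0.121] xy [[0.385, 0.115], [0.527, 0.307]] top [499. 148.] [56. 62.] 5
scene blue 226 z [0.057 0.12 ] xy [[0.434, 0.272], [0.483, 0.324]] top [454. 302.] [51. 47.] 42
scene green 899 z [0.    0.007] xy [[0.504, -0.33], [0.61, -0.224]] top [ 558. -277.] [116. 117.] 1
scene purple 344 z [0.013 0.081] xy [[0.616, 0.173], [0.671, 0.224]] top [643. 202.] [53. 50.] 74
scene amber 47 z [0.053 0.066] xy [[0.71, -0.083], [0.742, -0.059]] top [726. -75.] [45. 17.] 26
side red 378 z [-0.003  0.123] xy [[0.468, 0.042], [0.529, 0.18]] top [498. 153.] [54. 57.] 7
side blue 564 z [0.055 0.123] xy [[0.424, 0.283], [0.486, 0.352]] top [451. 317.] [55. 55.] 45
side green 678 z [-0.004  0.009] xy [[0.5, -0.327], [0.611, -0.212]] top [ 556. -270.] [125. 123.] 64
side purple 536 z [0.017 0.084] xy [[0.611, 0.187], [0.669, 0.247]] top [640. 215.] [56. 55.] 72
side amber 1231 z [-0.007  0.086] xy [[0.663, -0.166], [0.787, 0.002]] top [714. -49.] [52. 52.] 70
[[0.688, 0.087, 0.024], [0.921, 0.056, 0.024], [0.715, -0.054, 0.085], [0.473, 0.127, 0.012]] [[0.903, 0.078, 0.018], [0.675, 0.094, 0.021], [0.711, -0.039, 0.086], [0.52, 0.173, 0.012], [0.43, 0.344, 0.014]]
383 ((544.8297729492188, 192.96286010742188), (203.0138702392578, 342.9510498046875), 14.826767921447754)
1549 ((552.6806030273438, 222.96975708007812), (231.7180633544922, 338.9751892089844), 16.40837287902832)
```

```bash
cat >> h.py <<'E'
from scipy.spatial.transform import Rotation as Ro
def pose(G,psi,tilt):
    """tool rotation and TCP for grasp point G, outward heading psi deg, tilt deg (+: tool points outward-down)"""
    p,t=np.radians([psi,tilt]);h=np.array([np.cos(p),np.sin(p),0])
    z=np.sin(t)*h+[0,0,-np.cos(t)];y=np.array([-np.sin(p),np.cos(p),0])
    return Ro.from_matrix(np.stack([np.cross(y,z),y,z],1)),np.array(G)-.164*z
def delta(o,G,psi,tilt,frm=None):
    R0,p0=(Ro.from_quat(o["tool_rot"]),np.array(o["position"])) if frm is None else pose(*frm)
    R,p=pose(G,psi,tilt)
    return np.r_[R0.inv().apply(p-p0)/.04,(R0.inv()*R).as_rotvec()].round(3).tolist()
E
python3 - <<'E'
from h import *
from rig import get_obs
for n,b in(("scene",(220,135,260,185)),("side",(275,240,315,285))):
    c=np.load(f"pics/{n}0.npz");P=cloud(c)
    m=mask(c,"red").astype(np.uint8);z=np.zeros_like(m);z[b[1]:b[3],b[0]:b[2]]=1
    p=P[(m&z)>0];t=p[(p[:,2]>.112)&(p[:,2]<.13)]
    print(n,len(t),cv2.minAreaRect((t[:,:2]*1000).astype(np.float32)),t.mean(0))
o=get_obs()
print(delta(o,(.42,-.2,.33),-20,0)); print(delta(o,(.46,.146,.21),6,30,((.42,-.2,.33),-20,0)))
E
```

```text
scene 144 ((498.99322509765625, 147.51199340820312), (55.68663787841797, 61.55356979370117), 5.480781555175781) [0.50010806 0.14271332 0.11762869]
side 322 ((498.23089599609375, 153.03982543945312), (54.428749084472656, 57.360164642333984), 6.868679046630859) [0.49845883 0.15429033 0.11836584]
[7.646, -6.86, -2.237, -0.0, -0.002, -2.384]
[3.861, 7.572, 3.549, -0.119, -0.515, -0.443]
```

Request:
{"method": "move_arm", "body": {"commands": [[[7.65,-6.86,-2.24,0,0,-2.38],[7.65,-6.86,-2.24,0,0,-2.38],[7.65,-6.86,-2.24,0,0,-2.38],[7.65,-6.86,-2.24,0,0,-2.38],[7.65,-6.86,-2.24,0,0,-2.38],[7.65,-6.86,-2.24,0,0,-2.38],[7.65,-6.86,-2.24,0,0,-2.38],[7.65,-6.86,-2.24,0,0,-2.38],[7.65,-6.86,-2.24,0,0,-2.38],[7.65,-6.86,-2.24,0,0,-2.38],[7.65,-6.86,-2.24,0,0,-2.38],[7.65,-6.86,-2.24,0,0,-2.38]]], "claw": -1}}

```text
time: 1.6
position: [0.42, -0.1998, 0.494]
tool_rot: [0.236, 0.972, 0.0, -0.0]
ft_force: [0.3, 0.4, 0.2]
grip_width: 0.0871
grip_force: 0.0
```

Run:
```python
from h import *
from rig import get_obs
o=get_obs();print(o["position"],o["q"].round(2)); print(delta(o,(.45,.146,.21),6,30))
```

```text
[ 0.42002029 -0.1998436   0.49400037] [-0.69  0.2   1.7   0.    1.25 -1.78]
[5.01, 6.9, 3.556, -0.152, -0.509, -0.568]
```

Request:
{"method": "move_arm", "body": {"commands": [[[0,0,0,-0.1,-0.25,-0.28],[2.5,3.4,1.8,-0.15,-0.5,-0.57],[5.0,6.9,3.56,-0.152,-0.509,-0.568],[5.0,6.9,3.56,-0.152,-0.509,-0.568],[5.0,6.9,3.56,-0.152,-0.509,-0.568],[5.0,6.9,3.56,-0.152,-0.509,-0.568],[5.0,6.9,3.56,-0.152,-0.509,-0.568],[5.0,6.9,3.56,-0.152,-0.509,-0.568],[5.0,6.9,3.56,-0.152,-0.509,-0.568]]]}}

```text
time: 2.72
position: [0.3704, 0.1383, 0.3512]
tool_rot: [-0.05, 0.965, 0.013, 0.257]
ft_force: [0.6, -0.3, -0.4]
grip_width: 0.0871
grip_force: 0.0
```

Run:
```python
from h import *
from rig import *
o=get_obs();print(o["position"],o["q"].round(2),o["tool_rot"]); print(pose((.45,.146,.21),6,30)[1])
c=camera("wrist");cv2.imwrite("pics/w1.png",c["pixels"]);np.savez("pics/w1.npz",**c)
P=cloud(c);m=mask(c,"red");p=P[m]
t=p[(p[:,2]>.11)&(p[:,2]<.13)];print(len(t),t.mean(0) if len(t) else 0,cv2.minAreaRect((t[:,:2]*1000).astype(np.float32)) if len(t) else 0)
```

```text
[0.37040234 0.13834445 0.35123871] [ 0.07  0.29  2.19  0.12  0.14 -1.72] [-0.04956481  0.96496756  0.01293673  0.25732   ]
[0.3684492  0.13742867 0.35202817]
3325 [0.49247976 0.14806047 0.11793173] ((497.76922607421875, 148.7557830810547), (55.6926383972168, 54.16019058227539), 5.126944541931152)
```

View pics/w1.png

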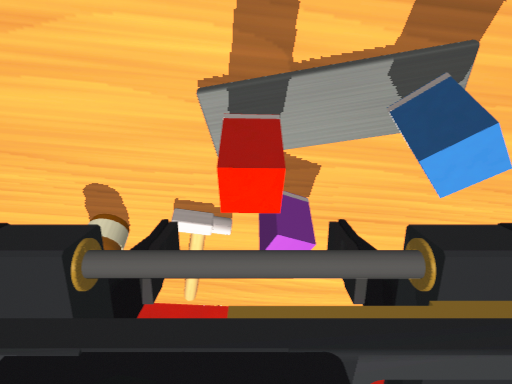

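The wrist view shows the red foot at (250,150), blue at (450,135), and the purple decoy at (288,220). The red centre measures (0.4975, 0.149) with a yaw of 5 deg, which agrees with the earlier estimate.

Run:
```python
from h import *
from rig import *
o=get_obs();G=np.array([.4975,.1488,.085]);z=pose(G,5,30)[0].apply([0,0,1])
print(delta(o,G-.08*z,5,30),delta(o,G,5,30))
```

```text
[0.582, 0.001, 1.263, 0.006, -0.001, 0.012] [0.58, -0.012, 3.263, 0.006, -0.001, 0.012]
```

Request:
{"method": "move_arm", "body": {"commands": [[[0.58,0,0.9,0.006,0,0.012],[0.58,0,1.26,0.006,0,0.012],[0.58,0,1.26,0.006,0,0.012]]]}}

```text
time: 3.15
position: [0.3839, 0.1405, 0.3071]
tool_rot: [-0.04, 0.966, 0.009, 0.255]
ft_force: [-0.3, -0.1, 0.3]
grip_width: 0.0869
grip_force: 0.0
```

Run:
```python
from h import *
from rig import *
o=get_obs();G=np.array([.4975,.1488,.085])
print(o["q"].round(2),delta(o,G,5,30))
```

```text
[ 0.08  0.42  2.21  0.24 -0.   -1.82] [0.293, -0.03, 2.135, -0.006, -0.008, -0.003]
```

```bash
cat > k.py <<'E'
import numpy as np
from scipy.optimize import least_squares
D=[(.528,1.434,1.181,.614,.4038),(.2,1.7,1.25,.451,.494),(.29,2.19,.14,.379,.351),(.42,2.21,0,.393,.307)]
A=[];b=[]
for q2,q3,q5,r,z in D:
    a,c,s=q2,q2+q3,q2+q3+q5
    A+=[[0,np.sin(a),np.sin(c),np.sin(s)],[1,np.cos(a),np.cos(c),np.cos(s)]];b+=[r,z]
x,res,_,_=np.linalg.lstsq(np.array(A),np.array(b),rcond=None)
h,L1,L2,L3=x
if __name__=="__main__":print(x,(np.array(A)@x-b).round(3))
def ik(r,z,tilt):
    s=np.pi-np.radians(tilt);w=np.array([r-L3*np.sin(s)-.164*np.sin(s),z-h-(L3+.164)*np.cos(s)])
    d2=w@w;c3=(d2-L1**2-L2**2)/(2*L1*L2)
    if abs(c3)>1:return None
    q3=np.arccos(c3);q2=np.arctan2(w[0],w[1])-np.arctan2(L2*np.sin(q3),L1+L2*np.cos(q3))
    return np.array([q2,q3,s-q2-q3]).round(2)
E
python3 - <<'E'
from k import *
import runpy;runpy.run_path("k.py",run_name="__main__")
for nm,r,z in(("peg",.507,.085),("lift",.507,.19),("bench .55",.55,.027),("b.6",.6,.027),("b.65",.65,.027),("mat",.61,.045),("mat lo",.61,.08)):
    print(nm,{t:(lambda v:None if v is None else v.tolist())(ik(r,z,t)) for t in(-60,-45,-30,0,15,30,45,60)})
E
```

```text
[-1.30175743e-04  6.17168300e-01  3.27559828e-01 -1.02364188e-02] [-0.     0.015 -0.018  0.015 -0.006 -0.009  0.014 -0.02 ]
peg {-60: [0.81, 1.7, 1.68], -45: [0.74, 1.75, 1.44], -30: [0.68, 1.82, 1.17], 0: [0.57, 2.02, 0.55], 15: [0.55, 2.13, 0.2], 30: [0.55, 2.25, -0.18], 45: [0.58, 2.38, -0.6], 60: [0.65, 2.49, -1.05]}
lift {-60: [0.68, 1.59, 1.92], -45: [0.62, 1.62, 1.69], -30: [0.56, 1.68, 1.43], 0: [0.44, 1.85, 0.85], 15: [0.39, 1.96, 0.52], 30: [0.37, 2.08, 0.17], 45: [0.37, 2.21, -0.22], 60: [0.4, 2.33, -0.64]}
bench .55 {-60: [0.93, 1.6, 1.67], -45: [0.86, 1.66, 1.41], -30: [0.8, 1.74, 1.12], 0: [0.7, 1.96, 0.48], 15: [0.68, 2.08, 0.12], 30: [0.69, 2.2, -0.27], 45: [0.73, 2.32, -0.69], 60: [0.8, 2.42, -1.12]}
b.6 {-60: [0.98, 1.42, 1.79], -45: [0.91, 1.49, 1.52], -30: [0.85, 1.58, 1.24], 0: [0.75, 1.81, 0.59], 15: [0.72, 1.93, 0.23], 30: [0.72, 2.06, -0.15], 45: [0.74, 2.17, -0.56], 60: [0.8, 2.27, -0.97]}
b.65 {-60: [1.04, 1.23, 1.92], -45: [0.97, 1.31, 1.65], -30: [0.9, 1.41, 1.35], 0: [0.79, 1.65, 0.69], 15: [0.76, 1.78, 0.34], 30: [0.75, 1.91, -0.04], 45: [0.77, 2.02, -0.44], 60: [0.81, 2.12, -0.84]}
mat {-60: [0.97, 1.37, 1.85], -45: [0.9, 1.44, 1.58], -30: [0.84, 1.53, 1.3], 0: [0.73, 1.76, 0.65], 15: [0.7, 1.89, 0.29], 30: [0.69, 2.01, -0.09], 45: [0.71, 2.13, -0.48], 60: [0.76, 2.22, -0.89]}
mat lo {-60: [0.93, 1.35, 1.91], -45: [0.86, 1.41, 1.65], -30: [0.8, 1.5, 1.37], 0: [0.69, 1.72, 0.73], 15: [0.65, 1.85, 0.38], 30: [0.64, 1.97, 0.01], 45: [0.65, 2.09, -0.39], 60: [0.69, 2.19, -0.79]}
```

Request:
{"method": "move_arm", "body": {"commands": [[[0,0,-1.5,0,0.2,0],[0,0,-3,0,0.5,0],[0,0,-3,0,0.5,0],[0,0,-3,0,0.5,0]]]}}

```text
time: 3.65
position: [0.323, 0.1362, 0.4146]
tool_rot: [-0.041, 0.999, -0.001, 0.009]
ft_force: [0.1, -0.7, 0.0]
grip_width: 0.0867
grip_force: 0.0
```

Run:
```python
from h import *
from rig import *
o=get_obs();G=np.array([.4975,.1488,.085]);z=pose(G,-85,-45)[0].apply([0,0,1])
print(o["q"].round(2),G-.12*z,delta(o,G-.12*z,-85,-45))
```

```text
[ 0.08  0.13  2.06 -0.    0.94 -1.57] [0.50489541 0.06427008 0.16985281] [-4.338, -5.057, 3.313, -0.602, 0.631, 1.484]
```

Request:
{"method": "move_arm", "body": {"commands": [[[-1.0,-2,0,-0.1,0.1,0.25],[-2.0,-3.5,0,-0.15,0.16,0.4],[-3,-5.0,0,-0.3,0.315,0.74],[-4.34,-5.06,1,-0.602,0.631,1.484],[-4.34,-5.06,2,-0.602,0.631,1.484],[-4.34,-5.06,2.5,-0.602,0.631,1.484],[-4.34,-5.06,3,-0.602,0.631,1.484],[-4.34,-5.06,3.31,-0.602,0.631,1.484],[-4.34,-5.06,3.31,-0.602,0.631,1.484],[-4.34,-5.06,3.31,-0.602,0.631,1.484],[-4.34,-5.06,3.31,-0.602,0.631,1.484],[-4.34,-5.06,3.31,-0.602,0.631,1.484]]]}}

```text
time: 5.15
position: [0.5148, -0.0509, 0.2821]
tool_rot: [0.624, 0.682, 0.256, -0.283]
ft_force: [-0.1, -0.2, 0.1]
grip_width: 0.087
grip_force: 0.0
```

Run:
```python
from h import *
from rig import *
o=get_obs();G=np.array([.4975,.1488,.085]);z=pose(G,-85,-45)[0].apply([0,0,1])
print(o["q"].round(2),delta(o,G-.1*z,-85,-45),delta(o,G,-85,-45))
c=camera("wrist");np.savez("pics/w2.npz",**c);P=cloud(c);p=P[mask(c,"red")]
t=p[(p[:,2]>.112)&(p[:,2]<.13)&(p[:,0]<.6)];print(len(t),cv2.minAreaRect((t[:,:2]*1000).astype(np.float32)) if len(t) else 0)
```

```text
[-0.46  0.66  1.77  0.68  1.28 -0.94] [0.061, 0.006, 0.428, -0.005, 0.002, -0.001] [0.065, 0.018, 2.928, -0.005, 0.002, -0.001]
4013 ((498.5240173339844, 148.0137176513672), (54.063907623291016, 54.72067642211914), 4.413649559020996)
```

Request:
{"method": "move_arm", "body": {"commands": [[[0.06,0.02,0.8,-0.005,0,0],[0.06,0.02,1.6,-0.005,0,0],[0.06,0.02,2.2,-0.005,0,0],[0.06,0.02,2.2,-0.005,0,0]]]}}

```text
time: 5.7
position: [0.5088, 0.0141, 0.2202]
tool_rot: [0.625, 0.68, 0.257, -0.284]
ft_force: [-0.5, -0.3, -0.2]
grip_width: 0.0872
grip_force: 0.0
```

Run:
```python
from h import *
from rig import *
o=get_obs();G=np.array([.498,.1485,.085])
print(o["q"].round(2),o["ft_force"],delta(o,G,-85.3,-45))
c=camera("wrist");cv2.imwrite("pics/w3.png",c["pixels"])
```

```text
[-0.35  0.76  1.84  0.79  1.11 -1.01] [-0.54600118 -0.29569201 -0.18172978] [-0.006, 0.011, 0.673, -0.007, -0.001, 0.0]
```

View pics/w3.png

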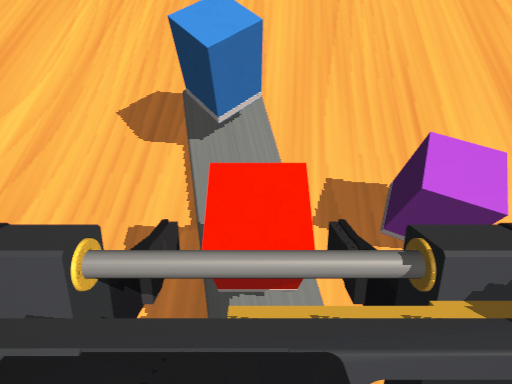

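The red pot (208–308, 163–290) is centred between the fingers at x 175 and 335, and nothing else is in the way. Next I move in, close and lift.

Request:
{"method": "move_arm", "body": {"commands": [[[0,0.01,0.4,-0.007,0,0],[0,0.01,0.67,-0.007,0,0],[0,0.01,0.67,-0.007,0,0]]]}}

```text
time: 6.12
position: [0.5078, 0.0323, 0.2014]
tool_rot: [0.626, 0.679, 0.26, -0.281]
ft_force: [-0.6, 0.3, -0.1]
grip_width: 0.0868
grip_force: 0.0
```

Request:
{"method": "move_arm", "body": {"commands": [[[0,0,0,0,0,0],[0,0,0,0,0,0],[0,0,0,0,0,0],[0,0,0,0,0,0],[0,0,0,0,0,0],[0,0,0,0,0,0]]], "claw": 1, "squeeze": 30}}

```text
time: 6.88
position: [0.5082, 0.0316, 0.202]
tool_rot: [0.627, 0.679, 0.26, -0.281]
ft_force: [0.1, -1.1, 2.0]
grip_width: 0.054
grip_force: 30.0
```

Run:
```python
from h import *
from rig import *
o=get_obs();R=Ro.from_quat(o["tool_rot"])
print(o["q"].round(2),o["ft_force"],o["position"]+R.apply([0,0,.164]), R.inv().apply([0,0,.105])/.04)
```

```text
[-0.32  0.79  1.85  0.84  1.06 -1.04] [ 0.14700686 -1.05280572  2.0014982 ] [0.49925712 0.14725813 0.08606788] [ 1.85657688  0.00554103 -1.85572535]
```

Gripped at 54 mm. I lift straight up by 105 mm.

Request:
{"method": "move_arm", "body": {"commands": [[[0.2,0,-0.2,0,0,0],[0.6,0,-0.6,0,0,0],[1.1,0,-1.1,0,0,0],[1.6,0,-1.6,0,0,0],[1.9,0,-1.9,0,0,0],[1.9,0,-1.9,0,0,0],[1.9,0,-1.9,0,0,0]]]}}

```text
time: 7.75
position: [0.5076, 0.0317, 0.3088]
tool_rot: [0.627, 0.679, 0.26, -0.281]
ft_force: [0.3, -0.0, -1.3]
grip_width: 0.0539
grip_force: 30.0
```

Run:
```python
from h import *
from rig import *
from k import *
o=get_obs();R=Ro.from_quat(o["tool_rot"]);G=o["position"]+R.apply([0,0,.164])
print(o["q"].round(2),o["ft_force"],G)
# keep lateral tilt; move to above put-down with y-heading az-13
f=(G,-85.3,-45)
g=(.50,-.12,.20)
print(delta(o,g,-115,-45)); print(delta(o,g,-115,45,(g,-115,-45)))
c=camera("side");cv2.imwrite("pics/s1.png",c["pixels"][60:384,130:512])
```

```text
[-0.32  0.59  1.82  0.76  1.23 -0.86] [ 0.26702527 -0.01970879 -1.31435941] [0.49852074 0.14735522 0.19283818]
[-4.318, -1.922, -4.575, -0.364, -0.0, 0.365]
[4.1, 0.0, 4.1, 0.0, -1.571, 0.0]
```

View pics/s1.png

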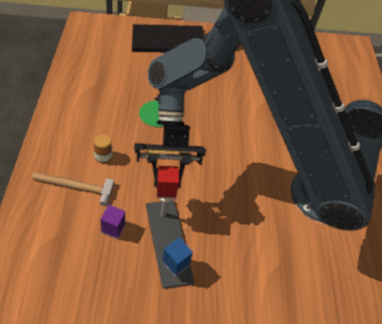

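The pot is off the peg and held upright. The blue pot, jar and hammer have not moved.

Run:
```python
from h import *
from rig import *
o=get_obs();g=(.49,-.12,.20)
print(delta(o,g,-115,0)); print(delta(o,g,-115,45,(g,-115,0)))
```

```text
[-1.667, -0.741, -3.631, -0.202, -0.768, 0.489]
[2.899, 0.0, 1.201, 0.0, -0.785, 0.0]
```

Request:
{"method": "move_arm", "body": {"commands": [[[-0.3,-0.12,-0.7,-0.03,-0.12,0.08],[-0.6,-0.25,-1.3,-0.07,-0.25,0.16],[-0.9,-0.4,-2.0,-0.1,-0.4,0.25],[-1.2,-0.5,-2.6,-0.14,-0.53,0.34],[-1.5,-0.65,-3.2,-0.18,-0.67,0.42],[-1.67,-0.74,-3.63,-0.202,-0.768,0.489],[-1.67,-0.74,-3.63,-0.202,-0.768,0.489],[-1.67,-0.74,-3.63,-0.202,-0.768,0.489]]]}}

```text
time: 8.8
position: [0.4899, -0.1196, 0.3637]
tool_rot: [0.843, 0.537, 0.0, -0.002]
ft_force: [0.1, 0.0, -2.0]
grip_width: 0.0537
grip_force: 30.0
```

Request:
{"method": "move_arm", "body": {"commands": [[[0.6,0,0.03,0,-0.15,0],[1.2,0,0.2,0,-0.3,0],[1.8,0,0.45,0,-0.45,0],[2.35,0,0.75,0,-0.61,0],[2.9,0,1.2,0,-0.785,0],[2.9,0,1.2,0,-0.785,0],[2.9,0,1.2,0,-0.785,0]]]}}

```text
time: 9.68
position: [0.539, -0.015, 0.3166]
tool_rot: [0.78, 0.497, -0.322, 0.205]
ft_force: [-0.2, 0.2, -0.7]
grip_width: 0.0539
grip_force: 30.0
```

Run:
```python
from h import *
from rig import *
o=get_obs();R=Ro.from_quat(o["tool_rot"]);G=o["position"]+R.apply([0,0,.164]);print(o["q"].round(2),o["ft_force"],G,R.apply([0,0,1]))
print(delta(o,(.49,-.12,.2),-115,45),delta(o,(.49,-.12,.035),-115,45))
c=camera("side");P=cloud(c);m=mask(c,"red");p=P[m];p=p[(p[:,2]>.12)&(np.linalg.norm(p-G,axis=1)<.08)]
print(p.min(0),p.max(0));cv2.imwrite("pics/s2.png",cv2.resize(c["pixels"][120:300,150:400],None,fx=2,fy=2))
```

```text
[-0.08  0.63  1.65 -0.76  1.28  0.74] [-0.24900939  0.24434728 -0.74942083] [ 0.49007192 -0.11972281  0.20022815] [-0.29822996 -0.63846177 -0.70952481]
[0.013, -0.001, 0.009, -0.0, -0.003, 0.0] [2.92, 0.002, 2.936, -0.0, -0.003, 0.0]
[ 0.48098152 -0.16122251  0.21939637] [ 0.50308246 -0.13263432  0.22863157]
```

View pics/s2.png

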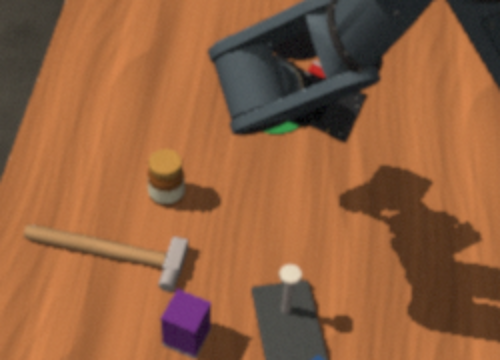

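Request:
{"method": "move_arm", "body": {"commands": [[[0.5,0,0.5,0,0,0],[1.1,0,1.1,0,0,0],[1.7,0,1.7,0,0,0],[2.3,0,2.3,0,0,0],[2.7,0,2.7,0,0,0],[2.9,0,2.92,0,0,0],[2.94,0,2.96,0,0,0],[2.94,0,2.96,0,0,0]]]}}

```text
time: 10.72
position: [0.5396, -0.0158, 0.1509]
tool_rot: [0.78, 0.496, -0.322, 0.206]
ft_force: [0.3, 0.1, -1.1]
grip_width: 0.0539
grip_force: 30.0
```

Run:
```python
from h import *
from rig import *
o=get_obs();R=Ro.from_quat(o["tool_rot"]);G=o["position"]+R.apply([0,0,.164]);print(o["q"].round(2),o["ft_force"],G,R.apply([0,0,1]))
```

```text
[-0.08  0.91  1.69 -0.86  1.07  0.99] [ 0.32433377  0.09482118 -1.05569004] [ 0.49090271 -0.12080689  0.03470695] [-0.29709148 -0.64045999 -0.70820029]
```

Now I creep down 2 mm per row, for 6 mm.

Request:
{"method": "move_arm", "body": {"commands": [[[0.035,0,0.035,0,0,0],[0.07,0,0.07,0,0,0],[0.105,0,0.105,0,0,0],[0.105,0,0.105,0,0,0]]]}}

```text
time: 11.22
position: [0.5395, -0.0151, 0.1449]
tool_rot: [0.779, 0.496, -0.322, 0.207]
ft_force: [-0.2, 1.9, 5.6]
grip_width: 0.054
grip_force: 30.0
```

Request:
{"method": "move_arm", "body": {"commands": [[[0,0,0,0,0,0],[0,0,0,0,0,0],[0,0,0,0,0,0],[0,0,0,0,0,0]]], "claw": -1}}

```text
time: 11.72
position: [0.5393, -0.0155, 0.1438]
tool_rot: [0.779, 0.496, -0.322, 0.206]
ft_force: [0.4, -0.2, -0.4]
grip_width: 0.0834
grip_force: 0.0
```

Request:
{"method": "move_arm", "body": {"commands": [[[0,0,-0.5,0,0,0],[0,0,-1.3,0,0,0],[0,0,-2.2,0,0,0],[0,0,-3.0,0,0,0],[0,0,-3.8,0,0,0],[0,0,-3.8,0,0,0]]]}}

```text
time: 12.48
position: [0.5857, 0.084, 0.2541]
tool_rot: [0.78, 0.497, -0.319, 0.208]
ft_force: [-0.3, 0.2, -0.8]
grip_width: 0.0868
grip_force: 0.0
```

Run:
```python
from h import *
from rig import *
o=get_obs();print(o["q"].round(2),o["position"])
c=camera("wrist");P=cloud(c);m=mask(c,"red");p=P[m];p=p[(p[:,2]>.046)&(p[:,2]<.062)&(abs(p[:,0]-.49)<.1)&(abs(p[:,1]+.12)<.1)]
print(len(p),p.mean(0),cv2.minAreaRect((p[:,:2]*1000).astype(np.float32)));cv2.imwrite("pics/w4.png",c["pixels"])
g=(.49,-.12,.25)
print(delta(o,g,-115,0),delta(o,g,-115,-45,(g,-115,0)))
```

```text
[ 0.08  0.79  1.51 -0.68  1.35  0.85] [0.58571144 0.08398878 0.25411755]
2227 [ 0.49324174 -0.11438748  0.05278403] ((489.2128601074219, -123.0849609375), (73.67604064941406, 53.61503219604492), 65.01358032226562)
[-6.814, -0.005, 1.128, 0.007, 0.781, 0.0] [-2.899, -0.0, 1.201, 0.0, 0.785, 0.0]
```

View pics/w4.png

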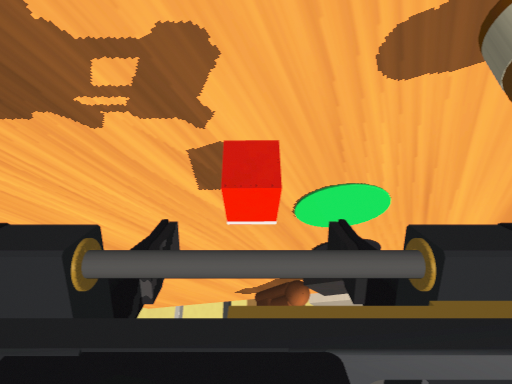

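The pot lies flat (top at 53 mm). Its centre is about (.488, −.126) and its mouth points to heading −115°, clear of the mat. Next I go over it to the other side.

Request:
{"method": "move_arm", "body": {"commands": [[[-1.4,0,0.2,0,0.16,0],[-2.8,0,0.45,0,0.32,0],[-4.2,0,0.7,0,0.48,0],[-5.6,0,0.9,0,0.64,0],[-6.8,0,1.13,0.007,0.78,0],[-6.8,0,1.13,0.007,0.78,0]]]}}

```text
time: 13.28
position: [0.4882, -0.1248, 0.4129]
tool_rot: [0.846, 0.533, -0.003, 0.0]
ft_force: [0.0, 0.6, -0.4]
grip_width: 0.0867
grip_force: 0.0
```

Request:
{"method": "move_arm", "body": {"commands": [[[-0.6,0,0.03,0,0.15,0],[-1.2,0,0.2,0,0.3,0],[-1.8,0,0.45,0,0.45,0],[-2.35,0,0.75,0,0.61,0],[-2.9,0,1.2,0,0.785,0],[-2.9,0,1.2,0,0.785,0],[-2.9,0,1.2,0,0.785,0]]]}}

```text
time: 14.15
position: [0.4401, -0.2253, 0.3636]
tool_rot: [0.781, 0.495, 0.318, -0.207]
ft_force: [-0.0, 1.3, -0.4]
grip_width: 0.0869
grip_force: 0.0
```

Run:
```python
from h import *
from rig import *
o=get_obs();print(o["q"].round(2),o["position"])
c=camera("wrist");P=cloud(c);m=mask(c,"red");p=P[m];p=p[(p[:,2]>.046)&(p[:,2]<.062)&(abs(p[:,0]-.49)<.1)&(abs(p[:,1]+.12)<.1)]
if len(p):print(len(p),p.mean(0),cv2.minAreaRect((p[:,:2]*1000).astype(np.float32)))
m=mask(c,"green");p=P[m];print(len(p),p.mean(0) if len(p) else 0)
G=np.array([.489,-.123,.030]);z=pose(G,-115,-45)[0].apply([0,0,1])
print(delta(o,G-.1*z,-115,-45),delta(o,G,-115,-45))
```

```text
[-0.87  0.48  1.81  0.72  1.32 -0.78] [ 0.44011363 -0.22525608  0.363613  ]
1348 [ 0.49647073 -0.10800193  0.05353576] ((496.5919189453125, -107.74553680419922), (29.741182327270508, 53.42609786987305), 64.8972396850586)
44 [ 0.56679037 -0.23441535  0.05490627]
[-3.885, 0.061, 1.325, -0.005, 0.006, -0.007] [-3.87, 0.073, 3.825, -0.005, 0.006, -0.007]
```

Request:
{"method": "move_arm", "body": {"commands": [[[-1.3,0.02,0.4,0,0,0],[-2.6,0.04,0.9,0,0,0],[-3.6,0.06,1.3,-0.005,0.006,-0.007],[-3.88,0.06,1.32,-0.005,0.006,-0.007],[-3.88,0.06,1.32,-0.005,0.006,-0.007]]]}}

```text
time: 14.82
position: [0.4109, -0.293, 0.2182]
tool_rot: [0.779, 0.497, 0.324, -0.204]
ft_force: [0.4, -0.4, -0.0]
grip_width: 0.0873
grip_force: 0.0
```

Run:
```python
from h import *
from rig import *
o=get_obs();print(o["q"].round(2),o["position"],o["ft_force"])
print(delta(o,(.489,-.123,.030),-115,-45))
c=camera("wrist");cv2.imwrite("pics/w5.png",c["pixels"])
```

```text
[-1.    0.76  1.82  0.72  1.15 -1.07] [ 0.41092031 -0.29299007  0.2182223 ] [ 0.39767265 -0.39922094 -0.04147783]
[-0.023, -0.034, 2.534, 0.003, -0.001, 0.002]
```

View pics/w5.png

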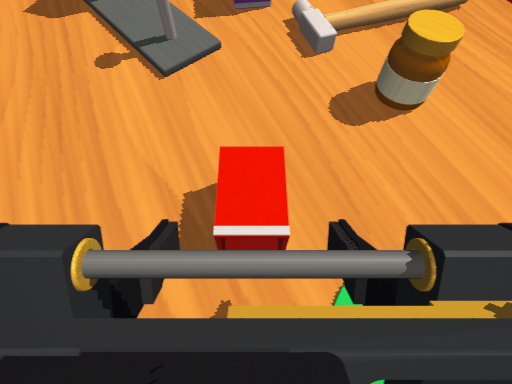

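The pot (215–290, 147–248) is centred between the fingers with its mouth (white rim at row 230) towards the gripper. I go in and grip.

Request:
{"method": "move_arm", "body": {"commands": [[[-0.02,-0.03,0.8,0,0,0],[-0.02,-0.03,1.6,0,0,0],[-0.02,-0.03,2.2,0,0,0],[-0.02,-0.03,2.53,0,0,0],[-0.02,-0.03,2.53,0,0,0]]]}}

```text
time: 15.5
position: [0.4401, -0.2278, 0.1462]
tool_rot: [0.778, 0.497, 0.324, -0.204]
ft_force: [-0.1, -0.0, 0.3]
grip_width: 0.0871
grip_force: 0.0
```

Request:
{"method": "move_arm", "body": {"commands": [[[0,0,0,0,0,0],[0,0,0,0,0,0],[0,0,0,0,0,0],[0,0,0,0,0,0],[0,0,0,0,0,0]]], "claw": 1, "squeeze": 30}}

```text
time: 16.12
position: [0.4395, -0.2288, 0.1456]
tool_rot: [0.779, 0.496, 0.324, -0.204]
ft_force: [-1.1, -1.6, 2.3]
grip_width: 0.0538
grip_force: 30.0
```

Run:
```python
from h import *
from rig import *
o=get_obs();R=Ro.from_quat(o["tool_rot"]);G=o["position"]+R.apply([0,0,.164])
print(o["q"].round(2),G,o["ft_force"],R.apply([0,0,1]))
print(delta(o,(.489,-.123,.2),-115,-45))
g=(.5,-.2,.2)
# side cam: refine mat centre from first images, z~4mm
for n,b in(("scene",(160,230,220,280)),("side",(260,155,312,195))):
    c=np.load(f"pics/{n}0.npz");m=mask(c,"green").astype(np.uint8);z=np.zeros_like(m);z[b[1]:b[3],b[0]:b[2]]=1
    cn=max(cv2.findContours(m&z,0,1)[0],key=cv2.contourArea);u,v=cv2.fitEllipse(cn)[0]
    K=c["camera_matrix"];E=c["extrinsics"];d=E[:3,:3].T@[(u-K[0,2])/K[0,0],-(v-K[1,2])/K[1,1],-1];o0=-E[:3,:3].T@E[:3,3]
    print(n,o0+d*(.004-o0[2])/d[2])
```

```text
[-0.87  0.9   1.88  0.88  0.98 -1.18] [ 0.48914409 -0.1238539   0.02974549] [-1.09559058 -1.55859797  2.34091277] [ 0.30243091  0.64007591 -0.70628491]
[3.03, 0.017, -2.994, 0.004, -0.001, 0.001]
scene [ 0.55844871 -0.27917493  0.004     ]
side [ 0.55565162 -0.26722731  0.004     ]
```

Request:
{"method": "move_arm", "body": {"commands": [[[0.3,0,-0.3,0,0,0],[0.9,0,-0.9,0,0,0],[1.6,0,-1.6,0,0,0],[2.3,0,-2.3,0,0,0],[3,0,-3,0,0,0],[3,0,-3,0,0,0]]]}}

```text
time: 16.88
position: [0.4391, -0.2284, 0.3183]
tool_rot: [0.779, 0.498, 0.324, -0.202]
ft_force: [-0.5, -0.6, -1.1]
grip_width: 0.0539
grip_force: 30.0
```

Run:
```python
from h import *
from rig import *
o=get_obs();g=(.53,-.22,.22);g2=(.557,-.274,.2)
print(o["grip_width"],o["q"].round(2),delta(o,g,-122,0),delta(o,g2,-125,45,(g,-122,0)))
```

```text
0.053899370967236064 [-0.87  0.56  1.84  0.75  1.24 -0.88] [1.963, 1.985, -0.338, -0.039, -0.783, 0.119] [2.108, 1.44, 1.701, 0.021, -0.785, 0.05]
```

Request:
{"method": "move_arm", "body": {"commands": [[[0.3,0.3,-0.05,0,-0.13,0.02],[0.65,0.65,-0.1,-0.01,-0.26,0.04],[1.0,1.0,-0.2,-0.02,-0.4,0.06],[1.3,1.3,-0.25,-0.03,-0.53,0.08],[1.65,1.65,-0.3,-0.035,-0.66,0.1],[1.96,1.98,-0.34,-0.039,-0.783,0.119],[1.96,1.98,-0.34,-0.039,-0.783,0.119]]]}}

```text
time: 17.75
position: [0.5306, -0.2195, 0.3801]
tool_rot: [0.874, 0.486, -0.0, -0.004]
ft_force: [-0.2, -0.2, -2.1]
grip_width: 0.0537
grip_force: 30.0
```

Request:
{"method": "move_arm", "body": {"commands": [[[0.4,0.25,0.1,0,-0.13,0],[0.8,0.5,0.3,0,-0.26,0.01],[1.2,0.8,0.6,0.01,-0.4,0.02],[1.5,1.0,0.9,0.01,-0.53,0.03],[1.8,1.2,1.3,0.02,-0.66,0.04],[2.11,1.44,1.7,0.021,-0.785,0.05],[2.11,1.44,1.7,0.021,-0.785,0.05],[2.11,1.44,1.7,0.021,-0.785,0.05]]]}}

```text
time: 18.75
position: [0.6223, -0.1796, 0.3118]
tool_rot: [0.82, 0.428, -0.34, 0.171]
ft_force: [-0.2, -0.4, -1.4]
grip_width: 0.0538
grip_force: 30.0
```

Run:
```python
from h import *
from rig import *
o=get_obs();R=Ro.from_quat(o["tool_rot"]);G=o["position"]+R.apply([0,0,.164])
print(o["q"].round(2),G,o["ft_force"],R.apply([0,0,1]),o["grip_width"])
c=camera("wrist");P=cloud(c);m=mask(c,"green")&(abs(P[...,2])<.015);p=P[m]
print(len(p),p.mean(0),cv2.minEnclosingCircle((p[:,:2]*1000).astype(np.float32)))
p=P[mask(c,"red")];p=p[np.linalg.norm(p-G,axis=1)<.09];print(len(p),p.min(0),p.max(0))
cv2.imwrite("pics/w6.png",c["pixels"])
```

```text
[-0.32  0.75  1.38 -0.76  1.37  0.58] [ 0.55489756 -0.27340433  0.19537916] [-0.21829505 -0.42844861 -1.43866967] [-0.41078126 -0.57181547 -0.71013085] 0.05379389141591467
11565 [ 0.55056245 -0.28197864  0.00348162] ((554.6624145507812, -274.8896179199219), 64.8122787475586)
13029 [ 0.52428668 -0.28604604  0.1571559 ] [ 0.59110006 -0.23777311  0.22599597]
```

View pics/w6.png

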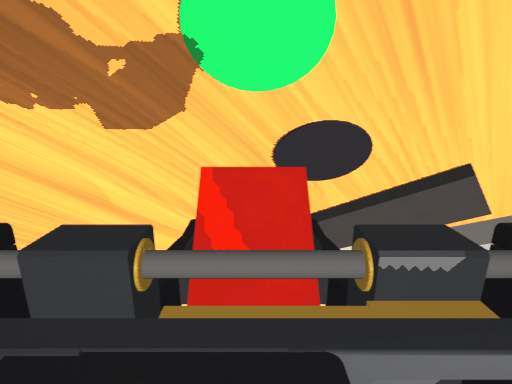

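The pot is mouth-up, with its foot edge at row 167 of the inverted view. The mat centre measures (.555, −.275) with radius 65, and the pot is above it. I lower it.

Request:
{"method": "move_arm", "body": {"commands": [[[0.5,0,0.5,0,0,0],[1.0,0,1.0,0,0,0],[1.5,0,1.5,0,0,0],[2.0,0,2.0,0,0,0],[2.4,0,2.4,0,0,0],[2.6,0,2.61,0,0,0],[2.6,0,2.61,0,0,0]]]}}

```text
time: 19.68
position: [0.6222, -0.1786, 0.1641]
tool_rot: [0.819, 0.428, -0.341, 0.173]
ft_force: [0.0, -0.2, -1.5]
grip_width: 0.0536
grip_force: 30.0
```

Run:
```python
from h import *
from rig import *
o=get_obs();R=Ro.from_quat(o["tool_rot"]);G=o["position"]+R.apply([0,0,.164])
print(G,o["ft_force"],R.apply([0,0,1]),o["grip_width"])
c=camera("wrist");P=cloud(c)
p=P[mask(c,"red")];p=p[np.linalg.norm(p-G,axis=1)<.09];print(np.percentile(p[:,2],[1,99]))
```

```text
[ 0.55485308 -0.27281175  0.04789939] [ 0.02891668 -0.23926361 -1.51330201] [-0.41041841 -0.57421658 -0.70840105] 0.05356157756065727
[0.01118552 0.07789369]
```

Request:
{"method": "move_arm", "body": {"commands": [[[0.035,0,0.035,0,0,0],[0.07,0,0.07,0,0,0],[0.09,0,0.09,0,0,0],[0.09,0,0.09,0,0,0]]]}}

```text
time: 20.23
position: [0.6225, -0.1785, 0.1601]
tool_rot: [0.82, 0.427, -0.34, 0.173]
ft_force: [0.2, 0.3, -1.5]
grip_width: 0.0542
grip_force: 30.0
```

Request:
{"method": "move_arm", "body": {"commands": [[[0.02,0,0.02,0,0,0],[0.04,0,0.04,0,0,0],[0.04,0,0.04,0,0,0]]]}}

```text
time: 20.6
position: [0.6225, -0.1785, 0.1575]
tool_rot: [0.82, 0.427, -0.34, 0.173]
ft_force: [-0.3, -1.0, -1.3]
grip_width: 0.0538
grip_force: 30.0
```

Request:
{"method": "move_arm", "body": {"commands": [[[0.02,0,0.02,0,0,0],[0.04,0,0.04,0,0,0],[0.04,0,0.04,0,0,0]]]}}

```text
time: 20.98
position: [0.6226, -0.1782, 0.1571]
tool_rot: [0.819, 0.427, -0.341, 0.174]
ft_force: [-0.6, 2.9, 7.2]
grip_width: 0.0541
grip_force: 30.0
```

Contact. I release and back off.

Request:
{"method": "move_arm", "body": {"commands": [[[0,0,0,0,0,0],[0,0,0,0,0,0],[0,0,0,0,0,0],[0,0,0,0,0,0],[0,0,0,0,0,0]]], "claw": -1}}

```text
time: 21.6
position: [0.6224, -0.1786, 0.1553]
tool_rot: [0.82, 0.427, -0.34, 0.173]
ft_force: [-0.1, -0.1, 0.6]
grip_width: 0.086
grip_force: 0.0
```

Request:
{"method": "move_arm", "body": {"commands": [[[0,0,-0.5,0,0,0],[0,0,-1.3,0,0,0],[0,0,-2.2,0,0,0],[0,0,-3.0,0,0,0],[0,0,-3.8,0,0,0],[0,0,-3.8,0,0,0]]]}}

```text
time: 22.35
position: [0.6863, -0.0891, 0.2663]
tool_rot: [0.82, 0.428, -0.337, 0.176]
ft_force: [0.6, -1.3, 0.1]
grip_width: 0.087
grip_force: 0.0
```

Run:
```python
from h import *
from rig import *
o=get_obs();print(o["ft_force"],o["time"])
c=camera("wrist");P=cloud(c);q=P.reshape(-1,3);q=q[(np.linalg.norm(q[:,:2]-[.555,-.275],axis=1)<.06)]
t=q[(q[:,2]>.078)&(q[:,2]<.092)];print(len(t),np.median(t[:,2]),cv2.minAreaRect((t[:,:2]*1000).astype(np.float32)))
cv2.imwrite("pics/w7.png",c["pixels"])
```

```text
[ 0.58896534 -1.25377387  0.07851658] 22.35
984 0.08251937579497065 ((553.9395751953125, -274.8416748046875), (56.49685287475586, 54.66592025756836), 55.24197769165039)
```

View pics/w7.png

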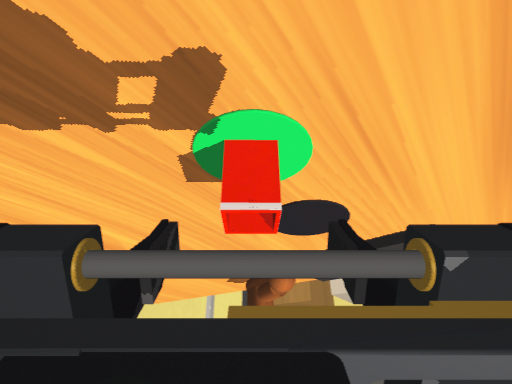

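The pot stands mouth-up on the mat with its rim at about 83 mm, centred within 1 mm. I rise a little to clear everything, then hand in.

Request:
{"method": "move_arm", "body": {"commands": [[[-0.5,0,-0.5,0,0,0],[-1,0,-1,0,0,0],[-1.5,0,-1.5,0,0,0],[-1.5,0,-1.5,0,0,0],[-1.5,0,-1.5,0,0,0]]]}}

```text
time: 23.02
position: [0.6846, -0.092, 0.3482]
tool_rot: [0.82, 0.427, -0.34, 0.173]
ft_force: [0.4, 0.5, -0.9]
grip_width: 0.0868
grip_force: 0.0
```

Run:
```python
from rig import *
o=get_obs();print(o["position"],o["ft_force"],abs(o["joint_velocities"]).max())
print(hand_in())
```

```text
[ 0.6845975  -0.09198463  0.34817925] [ 0.37630093  0.54334456 -0.86059366] 0.02553036032974955
the job is handed in; nothing more can be done
None
```

The red pot was lifted off its peg, put down and let go of on the bare bench, then stood mouth-up about 1 mm from the green mat's centre and handed in at about 23 s of the 64 s allowed; no verdict came back, and the blue pot, jar and hammer were never touched as far as the forces and pictures show.

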